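# Lock a record player's transit screws for the road

### The job

A buyer is about to carry this record player home: lock its floating deck for transport with the two round knurled transit screws. Pull each screw up against its spring, turn it anticlockwise until its thread catches, and keep turning until it comes up finger-tight against its end stop, with the deck beside it drawn right down, without straining the thread; leave both screws like that, let go, and do not disturb the tonearm, the yellow adaptor on the deck or anything else on the table.

Things in the scene. Friction and masses are not known exactly. Their poses are not given: they have to be found in the camera images.
- record_player: Record player: wooden plinth 330 mm deep (x) by 400 mm wide (y), standing still. Origin: centre of its underside on the table; own x points away from its front edge, y to its left seen from the front, z up. Platter: 270 mm across, centred at (-5, 40) mm, top 17 mm above the deck plate. Tonearm: pivot at (85, -155) mm, runs along -x to x = -122 mm, top 40 mm above the deck plate.
- deck: Dark floating deck plate with platter and tonearm. Origin: centre of the plate's top, nominally 90 mm above the table; axes as the record player's. It hangs on springs: at each screw about 3.5 N per mm, free to go about 1 mm up to a clip and 3 mm down to a rubber stop, each screw's side nearly by itself.
- front_screw: Front left transit screw, at (-125, 170) mm in the record player's frame: chrome knurled round head 26 mm across, 18 mm tall, red pointer line on top. Origin: centre of the head's underside, on the screw's axis (own z, up), 2 mm above the deck plate when dropped; own x is the pointer. Captive, held down by a spring (2.5 N dropped, 5 N lifted). Dropped, it turns idly with a drag of 0.06 Nm.
- rear_screw: Rear transit screw, at (130, -65) mm in the record player's frame; in all else like the front one. Turned on after the catch, a screw draws the deck beside it down 3 mm (3.5 mm of thread per rad, 0.1 to 0.2 Nm), its head staying up; after about 1.7 rad it reaches a level seat and 0.4 rad later its end stop. Let go before the seat, it slowly works back and the deck rises; on the seat it holds.
- front_head (a point): Centre of the top of the front screw's head. The screw can be pulled up 10.5 mm, to a hard stop; its thread starts at a lift of 9 mm. Held up while turned anticlockwise seen from above, it runs over the thread's start after 0.2 to 0.8 rad, different each time, and catches within another 0.2 rad; let go then, it stays up (head 9 to 10.5 mm raised); let go earlier, it drops.
- rear_head (a point): Centre of the top of the rear screw's head. At the end stop a screw turns no further and the torque climbs at once: 0.2 to 0.3 Nm, finger-tight, is plenty. The thread is strained beyond 70 N of load: by turning on with about 0.45 Nm or more against the stop, or by pressing hard down on a caught screw. Between rubber-faced fingers a screw slips at about 0.012 Nm per N of grip.
- front_deck (a point): Point on the deck plate's top at the front screw's axis: about 90 mm above the table while floating, 87 mm when drawn down.
- rear_deck (a point): The same point at the rear screw.
- tonearm_tip (a point): Head of the tonearm on its rest (arm 9 mm thick, it swings freely). Leave it.
- adaptor: Loose yellow disc for large-hole singles, 38 mm across, 10 mm tall, standing on the deck at its front right. Origin: centre of its underside. Leave it.
- trophy: Loose brass cup on a dark foot, 72 mm wide, 153 mm tall, right of the player. Leave it.
- jug: Loose clay jug, 140 mm wide, 195 mm tall, far right. Leave it.
- button_jar: Loose amber jar, 64 mm wide, 85 mm tall, left of the player. Leave it.
- toy_tractor: Loose green toy tractor, 75 mm long, 48 mm tall, right of the player. Leave it.
- screwdriver: Loose orange-handled screwdriver, 200 mm long, lying to the left of the player. Leave it.

How it is judged:
By the outcome, as a careful person would: the job done as asked, in the order asked, and still so for the second after the job is handed in, with the robot touching nothing.
It also fails if it takes over 72 s, if anything falls off the work surface, if the arm or the gripper's body presses on something with over 40 N, if the wrist force passes 120 N, or if a joint passes its speed limit or range.

### The arm

A 7-joint arm with a two-finger parallel gripper is mounted at the origin on the work surface. World frame = base frame: x ahead of the robot, y to its left, z up, the work surface at z = 0. Lengths are in m, angles in rad, forces in N, time in s.
With the tool pointing down it reaches from about 0.4 to 0.85 m from the base axis. Payload 10.4 kg.
Tool frame: the origin (TCP) lies at the very end of the fingers, on their centre line; the grasp point (between the pads) lies manip.hold_point_z behind it (manip.hold_point_z is the distance from the TCP to the grasp point, in m); z points along the fingers, x is the direction in which the jaws open and shut, and the axes are right-handed (so a half turn about z gives the same grasp; the last joint's range is limited). The gripper opens to 85 mm and grips with 20 to 120 N. Pads are 22 mm wide; open, the fingers measure 114 mm over their backs; the gripper's body (76 mm by 85 mm) begins 54 mm behind the grasp point. The pads swing forward as they close: fully open they stand 13 mm farther back than shut.
Start: joints at [-1.274, 0.332, -0.065, 1.46, 0.022, 1.35, -0.088], TCP at [0.196, 0.593, 0.231] pointing down, gripper open.
Joint ranges: [-2.6, 2.6], [-0.5, 2.12], [-1.47, 1.34], [0.16, 2.42], [-1.27, 4.41], [0.06, 2.06], [-2.6, 2.6]. Speed limits (rad/s): [2.22, 2.22, 2.79, 2.79, 3.14, 3.14, 3.14].

### API

Orientations are given as a unit quaternion [x, y, z, w].
In Python, from workcell import readout, camera, camera_info, manip gives the robot as it stands.
- The arm moves only by the tool play_rows, never from a script. Its argument "rows" is a list of rows, each a list of 3 entries, a list of its own where there are three numbers: the shift along the world's x, y, z in mm, then the turn, a rotation vector about the world's x, y, z in degrees, then the finger opening in mm, from 0 to 85.4. In form: [[[tx, ty, tz], [rx, ry, rz], fingers], ...]. A call has 1 to 12 rows; each row shifts and turns the commanded pose from where the row before left it; what a row does not reach is not made up. A row lasts 1/8 s, in which the tool goes at most 62.5 mm and 10.7 degrees, less where a joint would pass 70% of its speed; a pose out of reach is approached as far as the arm can. A call with a gripper value outside its range is refused whole. The fingers move at their own pace and stop on an object; "force" is the grip in N (left out, the last holds). Time passes only in rows, so rows that do not move let the fingers close. It gives the time, the measured TCP pose, the force and the opening at its end, in the units of the state.
- readout.get_obs(): the state, without advancing time (a new reading comes with each control period).
- camera(name): name is "scene" or "top"; returns the picture (480x640x3 uint8, blue, green, red); there is no depth.
- camera_info(name): a dict with "fx", "fy", "cx", "cy" (pixels), "world_from_camera" (4x4, takes a point from camera to world coordinates). Camera axes: x right, y up, looking along -z (the intrinsics and any distortion apply to the point x, -y, -z); pixel columns grow to the right and rows downward; lengths in m; the calibration is good to about 2 mm. A picture is of the moment at which its call begins. camera_info takes no time and is no camera call.
- manip.hand_in(): hands the job in, once; it reports no verdict.
The state is a dict: "clock": time; "joint_pos": joint angles; "joint_velocities": joint speeds; "tau": joint torques, N m; "position": TCP position; "ee_rot": TCP orientation; "ft_force": force on the tool from outside, world axes, zero at the start; "torque": the same for the moment, N m; "grip_width": opening from 0.0 (shut) to 1.0 (fully open).
Only numpy, scipy, OpenCV 4.12 (cv2) and the standard library are available. Lean on these libraries where they do the work, as an engineer would, in place of code of your own. Each camera call takes 0.05 s, during which the arm holds its last target.

## Working session

There is one attempt and no reset: what is moved stays moved. The work goes in short steps, Python scripts to look and compute and a tool call to move; the robot and the scene stay as the last step left them, time stands still between calls to the robot, and variables do not carry over. Pictures are saved under pics/ and viewed, and the job is handed in when it is done.

Besides the shell and the picture viewer there is one more tool, called after ">>>" as a command line: name --argument value ..., lists and objects as JSON in quotes. play_rows: Moves the arm, as the interface text tells. Its arguments: {"type":"object","properties":{"rows":{"type":"array"},"force":{"type":"number"}},"required":["rows"]}

```bash
mkdir -p pics; ls
python3 - <<'E'
from workcell import readout, camera, camera_info, manip
import cv2
o=readout.get_obs(); print({k:o[k] for k in o})
print(manip.hold_point_z, [m for m in dir(manip) if m[0]!='_'])
for n in("scene","top"):
    cv2.imwrite(f"pics/{n}0.png",camera(n)); print(camera_info(n))
E
```

```text
pics
{'clock': 0.0, 'joint_pos': array([-1.27362518,  0.33286526, -0.06470582,  1.46095871,  0.0216052 ,
        1.34987661, -0.0884799 ]), 'joint_velocities': array([ 0.0009421 ,  0.00163431,  0.00083963, -0.00044293,  0.00024566,
        0.00012185, -0.00043404]), 'tau': array([ 3.83530951e-04, -6.25448370e+01,  4.96306841e-02, -3.91607237e+01,
        1.63079007e-02,  9.91419627e-03, -1.31513718e-05]), 'position': array([0.19635358, 0.59295944, 0.23051177]), 'ee_rot': array([ 8.10648815e-01,  5.85532237e-01, -5.51617314e-04,  4.40766529e-04]), 'ft_force': array([ 0.96044715,  1.28782376, -0.34280237]), 'torque': array([ 0.00073478, -0.06549332, -0.00198903]), 'grip_width': 0.9967969697699339}
0.0187 ['MotionError', 'hand_in', 'hold_point_z']
{'fx': 543.0206443928679, 'fy': 543.0206443928679, 'cx': 315.6017445068655, 'cy': 236.51440830425182, 'world_from_camera': array([[ 3.39714539e-01, -7.44632106e-01,  5.74558142e-01,
         1.43902293e+00],
       [ 9.40527505e-01,  2.69886027e-01, -2.06323883e-01,
        -3.20603838e-01],
       [-1.42982666e-03,  6.10478959e-01,  7.92031184e-01,
         1.34285761e+00],
       [ 0.00000000e+00,  0.00000000e+00,  0.00000000e+00,
         1.00000000e+00]])}
{'fx': 505.1237961395705, 'fy': 505.1237961395705, 'cx': 322.9516369131838, 'cy': 234.194458954209, 'world_from_camera': array([[ 0.02503382,  0.98972116, -0.14080249,  0.33194121],
       [-0.99966019,  0.02375966, -0.01072336, -0.00255845],
       [-0.00726771,  0.14102309,  0.98997963,  1.49350369],
       [ 0.        ,  0.        ,  0.        ,  1.        ]])}
```

View pics/top0.png

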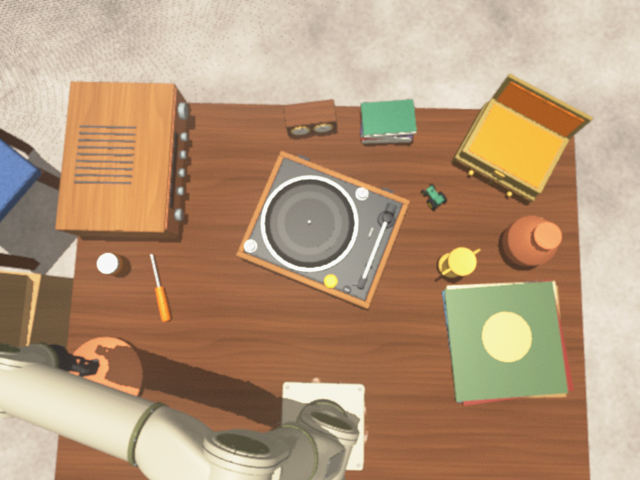

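View pics/scene0.png

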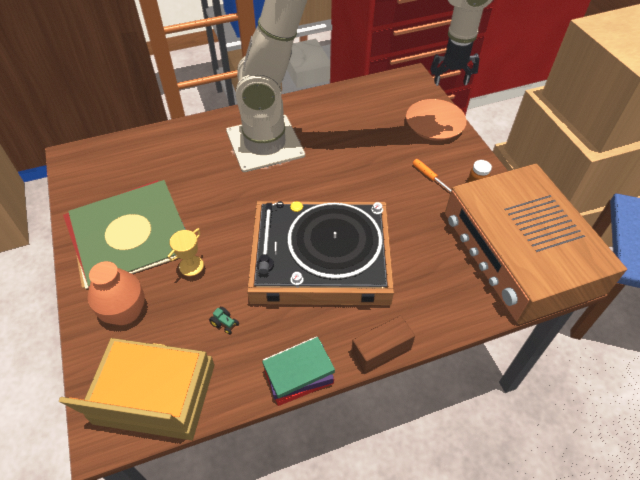

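Run:
```python
import cv2, numpy as np
t=cv2.imread("pics/top0.png"); s=cv2.imread("pics/scene0.png")
def crop(im,x,y,w=20,k=14):
    return cv2.resize(im[y-w:y+w,x-w:x+w],None,fx=k/2*1.0,fy=k/2,interpolation=cv2.INTER_CUBIC)
a=np.hstack([crop(t,250,246),crop(t,362,194)]);b=np.hstack([crop(s,378,208),crop(s,297,279)])
cv2.imwrite("pics/c0.png",np.vstack([a,b]))
cv2.imwrite("pics/deck.png",cv2.resize(t[145:315,230:415],None,fx=3.5,fy=3.5,interpolation=cv2.INTER_CUBIC)[:600])
```

```text
(no output)
```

View pics/c0.png

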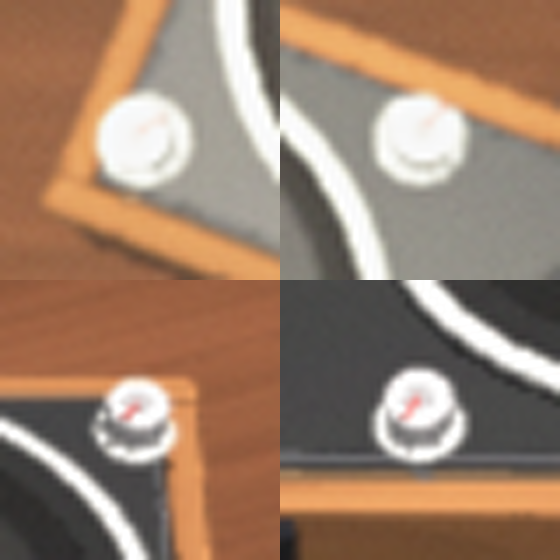

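View pics/deck.png

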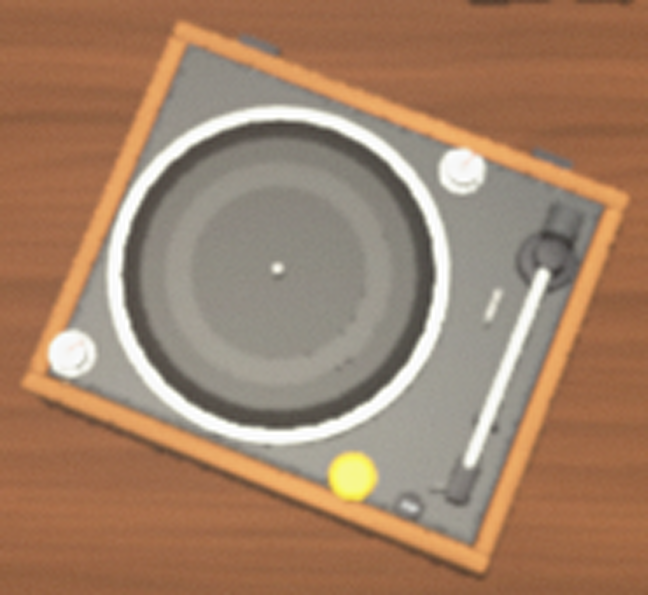

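```bash
cat > h.py <<'E'
import numpy as np, cv2
from workcell import readout, camera, camera_info, manip
def proj(n,P):
    c=camera_info(n);T=np.linalg.inv(c['world_from_camera']);p=T[:3,:3]@np.asarray(P,float)+T[:3,3]
    return np.array([c['cx']+c['fx']*p[0]/-p[2], c['cy']-c['fy']*p[1]/-p[2]])
def ray(n,u,v,z):
    c=camera_info(n);T=c['world_from_camera'];d=T[:3,:3]@np.array([(u-c['cx'])/c['fx'],-(v-c['cy'])/c['fy'],-1]);o=T[:3,3]
    return o+d*(z-o[2])/d[2]
E
python3 - <<'E'
from h import *
from scipy.optimize import least_squares
obs=[("scene",377.6,205.3,(-125,170,110)),("scene",296.6,275.6,(130,-65,110)),("top",250.6,246,(-125,170,100)),("top",362,193.7,(130,-65,100)),
("top",230+278/3.5,145+268/3.5,(-5,40,110)),
("top",230+182/3.5,145+23/3.5,(165,200,92)),("top",230+627/3.5,145+197/3.5,(165,-200,92)),("top",230+25/3.5,145+383/3.5,(-165,200,92)),("top",230+487/3.5,145+573/3.5,(-165,-200,92))]
def W(p,m):
    c,s=np.cos(p[2]),np.sin(p[2]); return np.array([p[0]+(c*m[0]-s*m[1])/1000,p[1]+(s*m[0]+c*m[1])/1000,m[2]/1000])
f=lambda p:np.concatenate([proj(n,W(p,m))-[u,v] for n,u,v,m in obs])
r=least_squares(f,[0.6,0,-0.4]);print(r.x,np.degrees(r.x[2]));print(r.fun.reshape(-1,2).round(2))
for m in((-125,170,110),(130,-65,110)):print(W(r.x,m))
for m in ((-125,170,108),(130,-65,108)):
  print(proj("top",W(r.x,m)),proj("scene",W(r.x,m)))
print(ray("scene",377.6,205.3,.110),ray("scene",296.6,275.6,.110),ray("top",250.6,246,.1),ray("top",362,193.7,.1))
E
```

```text
[ 0.55066929  0.01094453 -0.35860554] -20.546583811390526
[[-0.94 -0.72]
 [-1.13 -0.82]
 [-0.41 -0.41]
 [ 0.36 -0.55]
 [ 0.22  1.14]
 [-1.35 -2.51]
 [ 2.04 -1.33]
 [-2.03  0.72]
 [-0.3   0.7 ]]
[0.4932856  0.21400145 0.11      ]
[ 0.64958665 -0.09554658  0.11      ]
[249.75857965 245.24574697] [376.60052129 205.01454282]
[362.55852644 192.5157556 ] [295.48915713 275.19125047]
[0.49687646 0.21549542 0.11      ] [ 0.65315287 -0.09349739  0.11      ] [0.49216384 0.21281455 0.1       ] [ 0.64797412 -0.09455899  0.1       ]
```

>>> play_rows --rows '[[[16.6,-21,0],[0,0,-10],44],[[16.6,-21,0],[0,0,-10],44],[[16.6,-21,0],[0,0,-10],44],[[16.6,-21,0],[0,0,-10],44],[[16.6,-21,0],[0,0,-10],44],[[16.6,-21,0],[0,0,-10],44],[[16.6,-21,0],[0,0,-10],44],[[16.6,-21,0],[0,0,-10],44],[[16.6,-21,0],[0,0,-10],44],[[16.6,-21,0],[0,0,-10],44],[[16.6,-21,0],[0,0,-10],44],[[16.6,-21,0],[0,0,-10],44]]' --force 25

```text
clock: 1.6
position: [0.396, 0.3405, 0.231]
ee_rot: [0.911, -0.412, -0.0, 0.0]
ft_force: [0.2, -0.2, 0.4]
grip_width: 0.517
```

>>> play_rows --rows '[[[16.6,-21,-10],[0,0,-10],44],[[16.6,-21,-10],[0,0,-10],44],[[16.6,-21,-10],[0,0,-10],44],[[16.6,-21,-10],[0,0,-10],44],[[16.6,-21,-10],[0,0,-10],44],[[16.6,-21,-10],[0,0,-7],44],[[0,0,0],[0,0,0],44],[[0,0,0],[0,0,0],44]]'

```text
clock: 2.6
position: [0.4948, 0.216, 0.1713]
ee_rot: [-0.607, 0.794, 0.0, -0.0]
ft_force: [-0.1, -0.1, 0.1]
grip_width: 0.517
```

```bash
cat >> h.py <<'E'
from scipy.spatial.transform import Rotation as Ro
def st():
    o=readout.get_obs();R=Ro.from_quat(o['ee_rot']).as_matrix()
    print('t',round(o['clock'],2),'p',(o['position']*1000).round(1),'yaw',np.degrees(np.arctan2(R[1,0],R[0,0])).round(1),'z',R[:,2].round(3),'F',o['ft_force'].round(2),'T',o['torque'].round(3),'grip',round(o['grip_width']*85.4,1),'q7',o['joint_pos'].round(2),'tau7',o['tau'][6].round(3))
E
python3 -c "
from h import *
st()
cv2.imwrite('pics/t1.png',camera('top'));cv2.imwrite('pics/s1.png',camera('scene'))
s=cv2.imread('pics/s1.png');cv2.imwrite('pics/s1c.png',cv2.resize(s[120:270,300:460],None,fx=4,fy=4,interpolation=2))"
```

```text
t 2.6 p [494.8 216.  171.3] yaw -105.2 z [-0.001 -0.    -1.   ] F [-0.14 -0.13  0.09] T [ 0.009 -0.001 -0.041] grip 44.1 q7 [-0.94  0.19  0.5   1.79 -0.1   1.18 -2.24] tau7 -0.037
```

View pics/s1c.png

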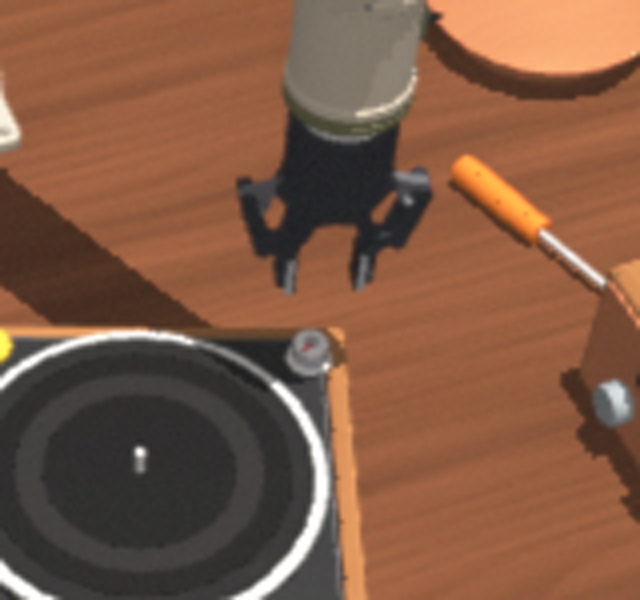

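```bash
python3 -c "
from h import *
st()
o=readout.get_obs();p=o['position']
for dz in(0,.005,.01):print(dz,proj('scene',p+[0,0,dz]))
q=np.array([.4945,.214,.11]);print(proj('scene',q),proj('top',q))
t=cv2.imread('pics/t1.png');cv2.imwrite('pics/t1c.png',cv2.resize(t[190:290,200:320],None,fx=6,fy=6,interpolation=2))"
```

```text
t 2.7 p [494.8 216.4 171.6] yaw -105.2 z [ 0.  0. -1.] F [-0.24 -0.4   0.91] T [0.005 0.001 0.035] grip 44.1 q7 [-0.94  0.19  0.5   1.79 -0.1   1.18 -2.24] tau7 0.008
0 [379.47400247 190.85522084]
0.005 [379.63193356 189.6895286 ]
0.01 [379.79065983 188.51796718]
[376.82202907 204.86502251] [249.66992591 244.72269737]
```

View pics/t1c.png

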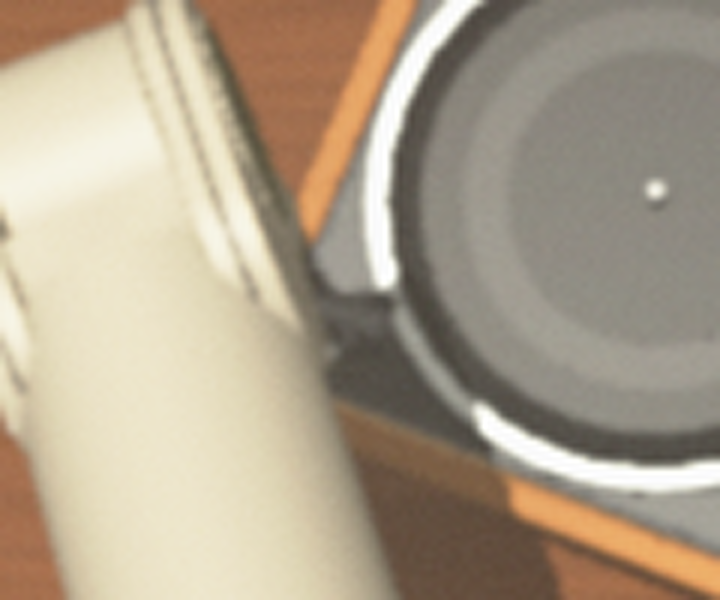

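>>> play_rows --rows '[[[-0.9,-1.3,-16],[0,0,0],44],[[-0.9,-1.4,-16],[0,0,0],44],[[0,0,-14],[0,0,0],44],[[0,0,-5],[0,0,0],44],[[0,0,0],[0,0,0],44]]'

```text
clock: 3.32
position: [0.4934, 0.2125, 0.12]
ee_rot: [-0.606, 0.795, -0.0, -0.0]
ft_force: [0.7, -0.2, 0.4]
grip_width: 0.516
```

```bash
python3 -c "
from h import *
st()
s=camera('scene');cv2.imwrite('pics/s2c.png',cv2.resize(s[160:250,330:430],None,fx=6,fy=6,interpolation=2))"
```

```text
t 3.33 p [493.4 212.5 120. ] yaw -105.3 z [-0.    -0.001 -1.   ] F [ 0.74 -0.22  0.44] T [-0.001 -0.021 -0.043] grip 44.0 q7 [-0.93  0.25  0.5   1.85 -0.13  1.08 -2.22] tau7 0.038
```

View pics/s2c.png

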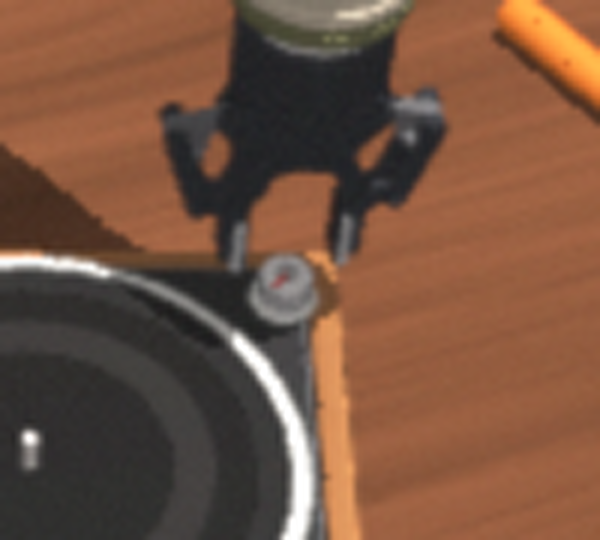

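>>> play_rows --rows '[[[1.2,0.5,-12],[0,0,0],44],[[0,0,-10],[0,0,0],44],[[0,0,-3],[0,0,0],44],[[0,0,0],[0,0,0],44]]'

```text
clock: 3.88
position: [0.4945, 0.213, 0.095]
ee_rot: [-0.606, 0.795, -0.0, -0.0]
ft_force: [-0.5, -0.4, 0.4]
grip_width: 0.511
```

```bash
python3 -c "
from h import *
st()
s=camera('scene');cv2.imwrite('pics/s3c.png',cv2.resize(s[160:250,330:430],None,fx=6,fy=6,interpolation=2))"
```

```text
t 3.88 p [494.5 213.   95. ] yaw -105.3 z [-0.    -0.001 -1.   ] F [-0.54 -0.37  0.38] T [ 0.009 -0.069 -0.008] grip 43.6 q7 [-0.92  0.28  0.49  1.87 -0.15  1.03 -2.2 ] tau7 0.026
```

View pics/s3c.png

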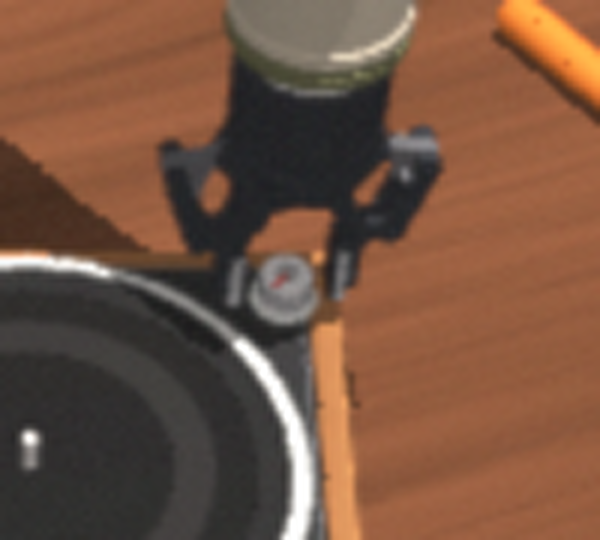

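>>> play_rows --rows '[[[0,0,0],[0,0,0],15],[[0,0,0],[0,0,0],15],[[0,0,0],[0,0,0],15],[[0,0,0],[0,0,0],15],[[0,0,0],[0,0,0],15]]' --force 25

```text
clock: 4.55
position: [0.4951, 0.214, 0.0959]
ee_rot: [-0.607, 0.795, 0.0, 0.001]
ft_force: [1.6, 5.7, 4.0]
grip_width: 0.289
```

```bash
python3 -c "
from h import *
st()
s=camera('scene');cv2.imwrite('pics/s4c.png',cv2.resize(s[160:250,330:430],None,fx=6,fy=6,interpolation=2))"
```

```text
t 4.55 p [495.1 214.   95.9] yaw -105.3 z [ 0.001  0.001 -1.   ] F [1.57 5.66 3.95] T [ 1.135 -0.311  0.055] grip 24.6 q7 [-0.92  0.28  0.49  1.87 -0.15  1.03 -2.2 ] tau7 0.003
```

View pics/s4c.png

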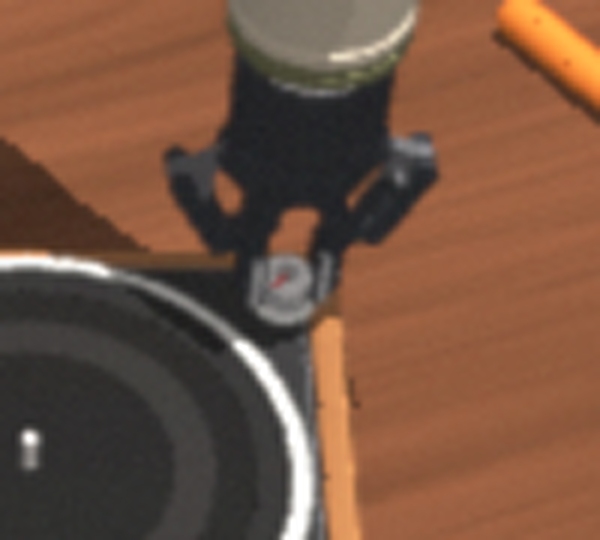

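>>> play_rows --rows '[[[0.3,1.1,1],[0,0,0],15],[[0,0,1],[0,0,0],15],[[0,0,0],[0,0,0],15]]'

```text
clock: 4.97
position: [0.495, 0.2141, 0.0972]
ee_rot: [-0.606, 0.795, -0.0, -0.0]
ft_force: [3.0, 3.8, -3.1]
grip_width: 0.29
```

>>> play_rows --rows '[[[0,0,1.5],[0,0,0],15],[[0,0,1.5],[0,0,0],15],[[0,0,0],[0,0,0],15]]'

```text
clock: 5.35
position: [0.495, 0.2141, 0.1002]
ee_rot: [-0.606, 0.795, -0.0, -0.0]
ft_force: [4.3, 3.6, -3.4]
grip_width: 0.29
```

```bash
python3 -c "
from h import *
st()"
```

```text
t 5.35 p [495.  214.1 100.2] yaw -105.3 z [ 0. -0. -1.] F [ 4.26  3.64 -3.36] T [ 0.729 -0.883  0.064] grip 24.7 q7 [-0.92  0.28  0.49  1.87 -0.15  1.04 -2.21] tau7 -0.023
```

>>> play_rows --rows '[[[0.5,0.5,1.5],[0,0,0],15],[[0.5,0.5,1.5],[0,0,0],15],[[0,0,1.5],[0,0,0],15],[[0,0,0.5],[0,0,0],15],[[0,0,0],[0,0,0],15]]'

```text
clock: 5.98
position: [0.4952, 0.2143, 0.1048]
ee_rot: [-0.606, 0.795, -0.0, -0.001]
ft_force: [-2.4, -3.8, -5.6]
grip_width: 0.29
```

>>> play_rows --rows '[[[0,0,0.5],[0,0,0],15],[[0,0,0],[0,0,0],15]]'

```text
clock: 6.22
position: [0.4952, 0.2143, 0.1053]
ee_rot: [-0.606, 0.795, -0.0, -0.001]
ft_force: [-3.3, -4.4, -5.1]
grip_width: 0.289
```

>>> play_rows --rows '[[[0,0,0.5],[0,0,0],15],[[0,0,0],[0,0,0],15]]'

```text
clock: 6.48
position: [0.4952, 0.2143, 0.1058]
ee_rot: [-0.606, 0.795, -0.0, -0.001]
ft_force: [-3.1, -4.3, -6.0]
grip_width: 0.288
```

```bash
python3 -c "
from h import *
st()
s=camera('scene');cv2.imwrite('pics/s5c.png',cv2.resize(s[160:250,330:430],None,fx=6,fy=6,interpolation=2))"
```

```text
t 6.47 p [495.2 214.3 105.8] yaw -105.3 z [-0.002 -0.002 -1.   ] F [-3.06 -4.32 -5.98] T [-1.034  0.654  0.045] grip 24.6 q7 [-0.92  0.27  0.49  1.86 -0.15  1.05 -2.21] tau7 -0.025
```

View pics/s5c.png

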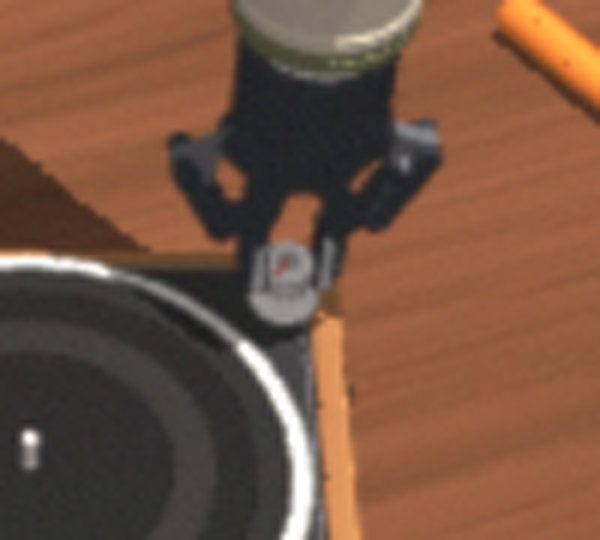

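>>> play_rows --rows '[[[-0.5,-0.5,0.5],[0,0,0],15],[[0,0,0],[0,0,0],15]]'

```text
clock: 6.78
position: [0.4952, 0.2143, 0.1066]
ee_rot: [-0.606, 0.795, -0.0, -0.0]
ft_force: [-1.8, -4.6, -6.5]
grip_width: 0.29
```

>>> play_rows --rows '[[[0,0,0.5],[0,0,0],15],[[0,0,0],[0,0,0],15]]'

```text
clock: 7.02
position: [0.4951, 0.2143, 0.1067]
ee_rot: [-0.606, 0.795, -0.0, -0.001]
ft_force: [1.3, -4.1, -14.0]
grip_width: 0.287
```

>>> play_rows --rows '[[[0,-0.3,-0.9],[0,0,0],15],[[0,0,0],[0,0,0],15]]'

```text
clock: 7.28
position: [0.4952, 0.2143, 0.1066]
ee_rot: [-0.607, 0.795, 0.0, -0.0]
ft_force: [-4.0, -5.3, -7.0]
grip_width: 0.291
```

>>> play_rows --rows '[[[0,0,0],[0,0,5],15],[[0,0,0],[0,0,5],15],[[0,0,0],[0,0,5],15],[[0,0,0],[0,0,5],15]]'

```text
clock: 7.78
position: [0.4952, 0.2146, 0.1066]
ee_rot: [0.736, -0.677, -0.0, 0.0]
ft_force: [-3.1, -3.0, -7.8]
grip_width: 0.29
```

```bash
python3 -c "
from h import *
st()"
```

```text
t 7.78 p [495.2 214.6 106.6] yaw -85.2 z [-0.  0. -1.] F [-3.09 -3.   -7.76] T [-0.777  0.633 -0.08 ] grip 24.8 q7 [-0.88  0.26  0.44  1.86 -0.13  1.05 -1.87] tau7 -1.347
```

>>> play_rows --rows '[[[0,0,-0.3],[0,0,5],15],[[0,0,0],[0,0,5],15],[[0,0,0],[0,0,5],15]]'

```text
clock: 8.15
position: [0.4952, 0.2149, 0.1065]
ee_rot: [0.818, -0.575, -0.0, -0.0]
ft_force: [-2.9, -3.3, -6.2]
grip_width: 0.284
```

```bash
python3 -c "
from h import *
st()"
```

```text
t 8.15 p [495.2 214.9 106.5] yaw -70.1 z [-0.     0.001 -1.   ] F [-2.87 -3.28 -6.24] T [-0.756  0.851 -0.079] grip 24.3 q7 [-0.85  0.26  0.4   1.85 -0.12  1.05 -1.62] tau7 -1.348
```

>>> play_rows --rows '[[[0,0,0],[0,0,5],15],[[0,0,0],[0,0,5],15],[[0,0,0],[0,0,5],15]]'

```text
clock: 8.52
position: [0.4951, 0.2151, 0.1065]
ee_rot: [0.886, -0.463, -0.0, -0.0]
ft_force: [-4.6, -2.7, -5.5]
grip_width: 0.294
```

```bash
python3 -c "
from h import *
st()"
```

```text
t 8.53 p [495.1 215.1 106.5] yaw -55.1 z [-0.001  0.001 -1.   ] F [-4.55 -2.74 -5.51] T [-0.564  0.899 -0.033] grip 25.1 q7 [-0.82  0.26  0.37  1.85 -0.11  1.05 -1.37] tau7 -1.349
```

>>> play_rows --rows '[[[-0.4,-0.6,0],[0,0,5],15],[[0,0,0],[0,0,5],15],[[0,0,0],[0,0,5],15]]'

```text
clock: 8.9
position: [0.4949, 0.2152, 0.1066]
ee_rot: [0.939, -0.343, -0.0, -0.001]
ft_force: [-4.0, 0.1, -7.0]
grip_width: 0.291
```

```bash
python3 -c "
from h import *
st()"
```

```text
t 8.9 p [494.9 215.2 106.6] yaw -40.1 z [ 0.     0.002 -1.   ] F [-4.01  0.11 -6.99] T [-0.003  0.632 -0.02 ] grip 24.9 q7 [-0.79  0.26  0.33  1.85 -0.1   1.05 -1.11] tau7 -1.349
```

>>> play_rows --rows '[[[0,0,0],[0,0,5],15],[[0,0,0],[0,0,5],15],[[0,0,0],[0,0,5],15]]'

```text
clock: 9.28
position: [0.4947, 0.2153, 0.1066]
ee_rot: [0.976, -0.217, -0.0, -0.001]
ft_force: [-4.5, 0.2, -7.1]
grip_width: 0.293
```

```bash
python3 -c "
from h import *
st()
s=camera('scene');cv2.imwrite('pics/s6c.png',cv2.resize(s[160:250,330:430],None,fx=6,fy=6,interpolation=2))"
```

```text
t 9.28 p [494.7 215.3 106.6] yaw -25.1 z [-0.     0.002 -1.   ] F [-4.52  0.15 -7.09] T [ 0.052  0.823 -0.111] grip 25.0 q7 [-0.76  0.25  0.3   1.85 -0.09  1.05 -0.86] tau7 -1.34
```

View pics/s6c.png

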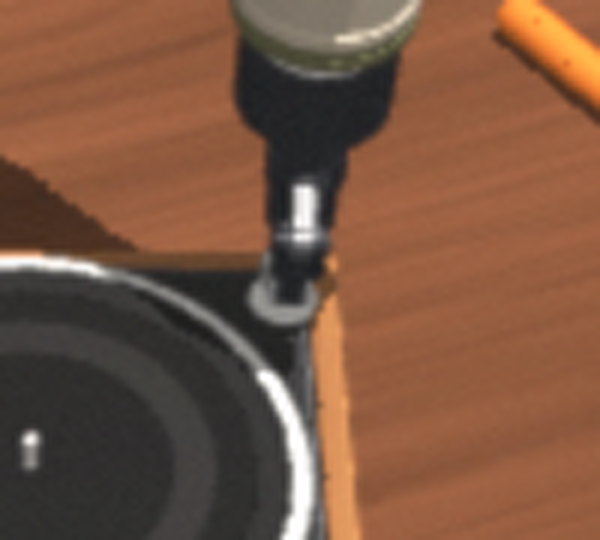

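>>> play_rows --rows '[[[-0.5,0,0],[0,0,5],15],[[0,0,0],[0,0,5],15],[[0,0,0],[0,0,5],15]]'

```text
clock: 9.7
position: [0.4945, 0.2154, 0.1066]
ee_rot: [0.996, -0.089, 0.0, -0.001]
ft_force: [-3.5, 2.0, -6.4]
grip_width: 0.293
```

```bash
python3 -c "
from h import *
st()"
```

```text
t 9.7 p [494.5 215.4 106.6] yaw -10.2 z [ 0.     0.002 -1.   ] F [-3.47  1.96 -6.35] T [ 0.353  0.707 -0.1  ] grip 25.0 q7 [-0.73  0.25  0.26  1.85 -0.08  1.05 -0.61] tau7 -1.329
```

>>> play_rows --rows '[[[0,0,0],[0,0,5],15],[[0,0,0],[0,0,5],15],[[0,0,0],[0,0,5],15]]'

```text
clock: 10.07
position: [0.4943, 0.2154, 0.1066]
ee_rot: [0.999, 0.042, 0.0, -0.001]
ft_force: [-4.7, 1.4, -5.4]
grip_width: 0.291
```

```bash
python3 -c "
from h import *
st()
s=camera('scene');cv2.imwrite('pics/s7c.png',cv2.resize(s[160:250,330:430],None,fx=6,fy=6,interpolation=2))"
```

```text
t 10.07 p [494.3 215.4 106.6] yaw 4.8 z [-0.     0.002 -1.   ] F [-4.69  1.45 -5.42] T [ 0.24   0.881 -0.115] grip 24.8 q7 [-0.7   0.25  0.23  1.85 -0.07  1.05 -0.36] tau7 -1.31
```

View pics/s7c.png

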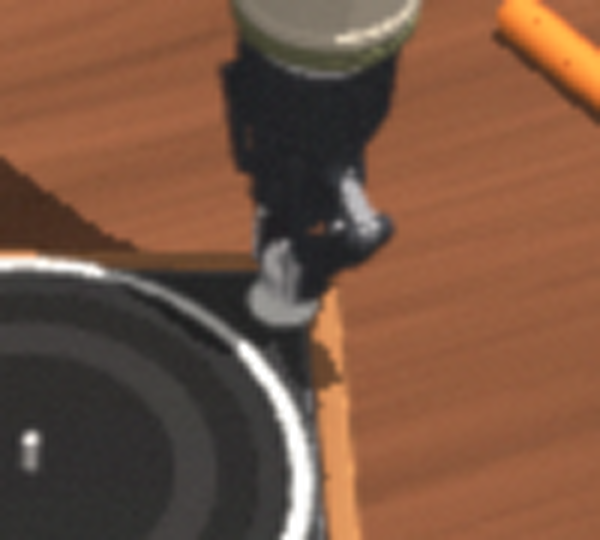

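>>> play_rows --rows '[[[-0.5,0.2,0],[0,0,5],15],[[0,0,0],[0,0,5],15],[[0,0,0],[0,0,5],15]]'

```text
clock: 10.5
position: [0.494, 0.2153, 0.1066]
ee_rot: [0.985, 0.171, 0.0, -0.001]
ft_force: [-3.6, 1.4, -5.4]
grip_width: 0.286
```

```bash
python3 -c "
from h import *
st()"
```

```text
t 10.5 p [494.  215.3 106.6] yaw 19.7 z [ 0.     0.002 -1.   ] F [-3.62  1.44 -5.4 ] T [ 0.353  0.732 -0.065] grip 24.4 q7 [-0.67  0.25  0.2   1.85 -0.06  1.05 -0.1 ] tau7 -1.323
```

>>> play_rows --rows '[[[0,0,0],[0,0,5],15],[[0,0,0],[0,0,5],15],[[0,0,0],[0,0,5],15]]'

```text
clock: 10.88
position: [0.4938, 0.2153, 0.1066]
ee_rot: [0.954, 0.299, 0.0, -0.001]
ft_force: [-4.7, 0.5, -3.9]
grip_width: 0.291
```

```bash
python3 -c "
from h import *
st()"
```

```text
t 10.88 p [493.8 215.3 106.6] yaw 34.7 z [-0.     0.002 -1.   ] F [-4.68  0.48 -3.95] T [ 0.176  1.043 -0.109] grip 24.8 q7 [-0.64  0.25  0.17  1.85 -0.05  1.05  0.15] tau7 -1.334
```

>>> play_rows --rows '[[[0,0,0],[0,0,5],15],[[0,0,0],[0,0,5],15],[[0,0,0],[0,0,5],15]]'

```text
clock: 11.25
position: [0.4936, 0.2151, 0.1066]
ee_rot: [0.907, 0.42, 0.0, -0.001]
ft_force: [-5.6, 0.4, -3.5]
grip_width: 0.286
```

```bash
python3 -c "
from h import *
st()
s=camera('scene');cv2.imwrite('pics/s8c.png',cv2.resize(s[160:250,330:430],None,fx=6,fy=6,interpolation=2))"
```

```text
t 11.25 p [493.6 215.1 106.6] yaw 49.7 z [-0.001  0.001 -1.   ] F [-5.59  0.37 -3.52] T [ 0.032  1.27  -0.06 ] grip 24.4 q7 [-0.61  0.25  0.13  1.85 -0.04  1.05  0.4 ] tau7 -1.368
```

View pics/s8c.png

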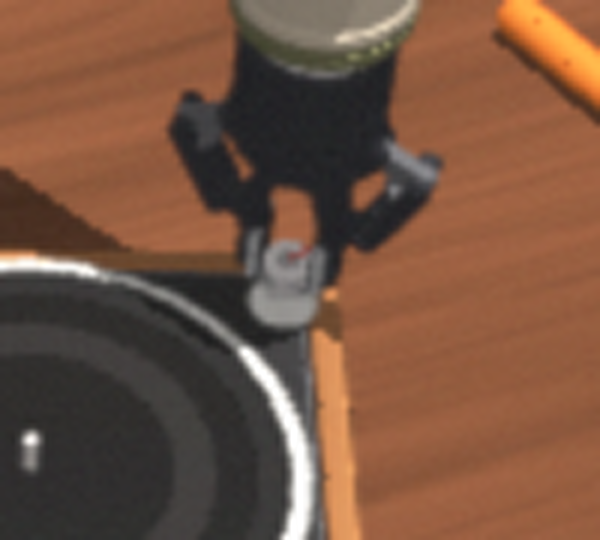

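>>> play_rows --rows '[[[-0.4,0,0],[0,0,4],15],[[0,0,0],[0,0,4],15]]'

```text
clock: 11.55
position: [0.4935, 0.215, 0.1066]
ee_rot: [0.876, 0.482, 0.0, -0.001]
ft_force: [-3.7, 0.1, -4.5]
grip_width: 0.287
```

```bash
python3 -c "
from h import *
st()"
```

```text
t 11.55 p [493.5 215.  106.6] yaw 57.7 z [-0.     0.001 -1.   ] F [-3.67  0.08 -4.45] T [ 0.179  0.975 -0.106] grip 24.5 q7 [-0.6   0.25  0.12  1.85 -0.03  1.05  0.54] tau7 -1.023
```

>>> play_rows --rows '[[[0,0,0],[0,0,4],15],[[0,0,0],[0,0,4],15]]'

```text
clock: 11.8
position: [0.4934, 0.215, 0.1066]
ee_rot: [0.84, 0.542, 0.0, -0.001]
ft_force: [-6.3, -0.1, -4.5]
grip_width: 0.291
```

```bash
python3 -c "
from h import *
st()"
```

```text
t 11.8 p [493.4 215.  106.6] yaw 65.7 z [-0.     0.001 -1.   ] F [-6.28 -0.11 -4.52] T [ 0.2    1.11  -0.304] grip 24.9 q7 [-0.58  0.25  0.1   1.85 -0.03  1.05  0.68] tau7 -0.871
```

>>> play_rows --rows '[[[0,0,0],[0,0,4],15],[[0,0,0],[0,0,4],15]]'

```text
clock: 12.05
position: [0.4938, 0.2145, 0.107]
ee_rot: [0.801, 0.599, 0.0, -0.0]
ft_force: [-5.0, -2.1, -1.2]
grip_width: 0.291
```

```bash
python3 -c "
from h import *
st()
s=camera('scene');cv2.imwrite('pics/s9c.png',cv2.resize(s[160:250,330:430],None,fx=6,fy=6,interpolation=2))"
```

```text
t 12.05 p [493.8 214.5 107. ] yaw 73.6 z [ 0.     0.001 -1.   ] F [-4.99 -2.14 -1.17] T [-0.567  0.985 -0.321] grip 24.8 q7 [-0.57  0.25  0.08  1.84 -0.02  1.05  0.81] tau7 -0.82
```

View pics/s9c.png

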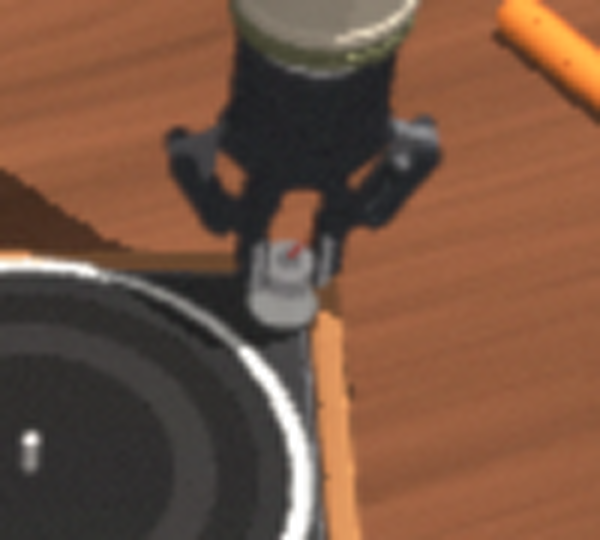

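>>> play_rows --rows '[[[0,0,0],[0,0,0],42],[[0,0,0],[0,0,0],42],[[0,0,0],[0,0,0],42],[[0,0,0],[0,0,0],42]]'

```text
clock: 12.6
position: [0.4939, 0.2142, 0.1064]
ee_rot: [0.8, 0.599, 0.0, 0.0]
ft_force: [-1.0, -0.5, 0.2]
grip_width: 0.493
```

>>> play_rows --rows '[[[0,0,5],[0,0,0],42],[[0,0,12],[0,0,0],42],[[0,0,20],[0,0,0],42],[[0,0,30],[0,0,0],42],[[0,0,10],[0,0,0],42],[[0,0,0],[0,0,0],42]]'

```text
clock: 13.35
position: [0.4939, 0.2142, 0.1837]
ee_rot: [0.8, 0.6, 0.001, 0.0]
ft_force: [0.5, 0.1, -0.7]
grip_width: 0.492
```

```bash
python3 -c "
from h import *
st()
s=camera('scene');cv2.imwrite('pics/s10c.png',cv2.resize(s[160:260,330:430],None,fx=6,fy=6,interpolation=2))
cv2.imwrite('pics/s10.png',s)"
```

```text
t 13.35 p [493.9 214.2 183.7] yaw 73.7 z [ 0.001  0.001 -1.   ] F [ 0.49  0.09 -0.7 ] T [-0.011  0.027  0.045] grip 42.0 q7 [-0.57  0.17  0.09  1.76 -0.02  1.21  0.81] tau7 -0.009
```

View pics/s10c.png

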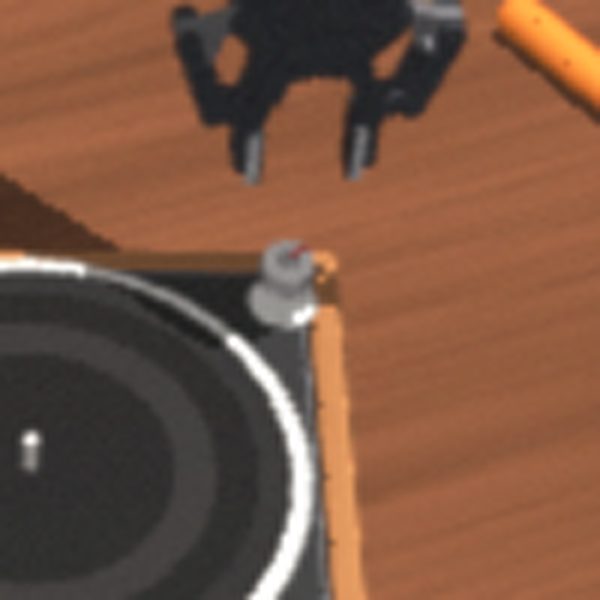

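>>> play_rows --rows '[[[7.8,-15.5,0],[0,0,-10],42],[[7.8,-15.5,0],[0,0,-10],42],[[7.8,-15.5,0],[0,0,-10],42],[[7.8,-15.5,0],[0,0,-10],42],[[7.8,-15.5,0],[0,0,-10],42],[[7.8,-15.5,0],[0,0,-10],42],[[7.8,-15.5,0],[0,0,-10],42],[[7.8,-15.5,0],[0,0,-10],42],[[7.8,-15.5,0],[0,0,-10],42],[[7.8,-15.5,0],[0,0,-10],42]]'

```text
clock: 14.65
position: [0.5713, 0.0584, 0.1817]
ee_rot: [0.973, -0.231, -0.001, 0.001]
ft_force: [0.1, 0.7, 0.2]
grip_width: 0.488
```

>>> play_rows --rows '[[[7.8,-15.5,0],[0,0,-10],42],[[7.8,-15.5,0],[0,0,-10],42],[[7.8,-15.5,0],[0,0,-10],42],[[7.8,-15.5,0],[0,0,-10],42],[[7.8,-15.5,0],[0,0,-10],42],[[7.8,-15.5,0],[0,0,-10],42],[[7.8,-15.5,0],[0,0,-10],42],[[7.8,-15.5,0],[0,0,-10],42],[[7.8,-15.5,0],[0,0,-10],42],[[7.8,-15.5,0],[0,0,-10],42],[[0.7,0.6,0],[0,0,-4],42],[[0,0,0],[0,0,0],42]]'

```text
clock: 16.15
position: [0.6499, -0.0954, 0.1817]
ee_rot: [-0.42, 0.907, 0.0, -0.001]
ft_force: [0.7, 1.3, -0.2]
grip_width: 0.494
```

>>> play_rows --rows '[[[0,0,-30],[0,0,0],42],[[0,0,-20],[0,0,0],42],[[0,0,-14],[0,0,0],42],[[0,0,0],[0,0,0],42]]'

```text
clock: 16.65
position: [0.6498, -0.0952, 0.1181]
ee_rot: [-0.42, 0.907, 0.0, -0.001]
ft_force: [-0.8, -0.5, 0.8]
grip_width: 0.496
```

```bash
python3 -c "
from h import *
st()
s=camera('scene');a=cv2.resize(s[225:315,250:350],None,fx=6,fy=6,interpolation=2)
cv2.imwrite('pics/s11c.png',a);cv2.imwrite('pics/s11.png',s)
cv2.imwrite('pics/s11f.png',cv2.resize(s[160:260,330:430],None,fx=6,fy=6,interpolation=2))"
```

```text
t 16.65 p [649.8 -95.2 118.1] yaw -130.3 z [-0.002 -0.    -1.   ] F [-0.79 -0.49  0.84] T [ 0.054 -0.017  0.05 ] grip 42.3 q7 [-0.42  0.56  0.69  1.53 -0.38  1.19 -1.94] tau7 0.081
```

View pics/s11c.png

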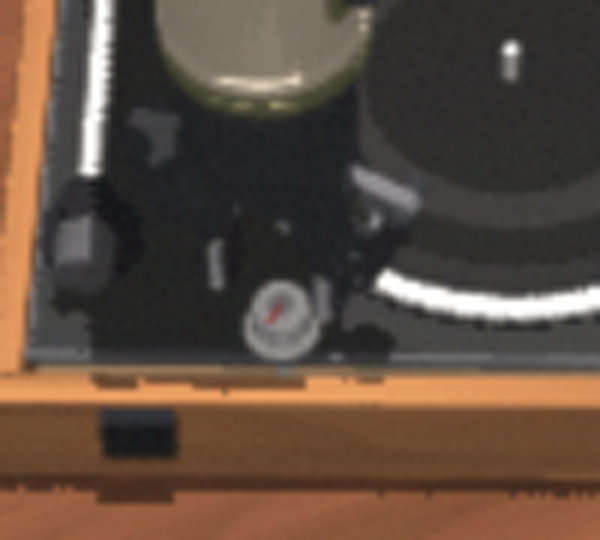

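View pics/s11f.png

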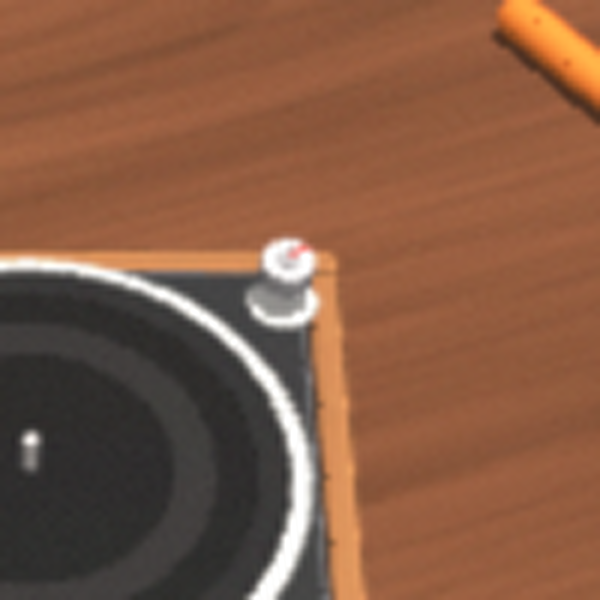

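>>> play_rows --rows '[[[0.6,0.7,-12],[0,0,0],42],[[0,0,-8],[0,0,0],42],[[0,0,-2],[0,0,0],42],[[0,0,0],[0,0,0],42]]'

```text
clock: 17.2
position: [0.651, -0.0947, 0.0971]
ee_rot: [-0.42, 0.907, -0.0, -0.0]
ft_force: [0.4, -0.3, 0.2]
grip_width: 0.493
```

```bash
python3 -c "
from h import *
st()
s=camera('scene');a=cv2.resize(s[225:315,250:350],None,fx=6,fy=6,interpolation=2)
cv2.imwrite('pics/s12c.png',a)"
```

```text
t 17.2 p [651.  -94.7  97.1] yaw -130.3 z [-0. -0. -1.] F [ 0.38 -0.29  0.2 ] T [-0.035  0.005 -0.004] grip 42.1 q7 [-0.41  0.58  0.68  1.55 -0.39  1.15 -1.93] tau7 0.013
```

View pics/s12c.png

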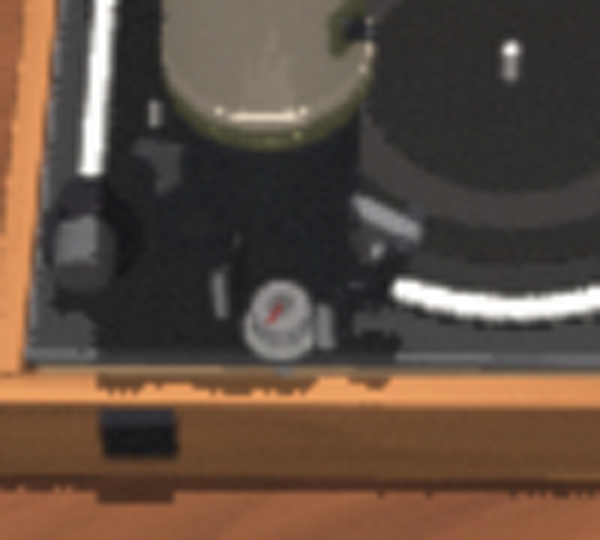

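>>> play_rows --rows '[[[0,0,-1],[0,0,0],15],[[0,0,0],[0,0,0],15],[[0,0,0],[0,0,0],15],[[0,0,0],[0,0,0],15],[[0,0,0],[0,0,0],15],[[0,0,0],[0,0,0],15]]' --force 25

```text
clock: 18.0
position: [0.6511, -0.095, 0.0967]
ee_rot: [-0.42, 0.908, -0.0, 0.0]
ft_force: [-1.8, -0.4, 5.7]
grip_width: 0.29
```

```bash
python3 -c "
from h import *
st()
s=camera('scene');a=cv2.resize(s[225:315,250:350],None,fx=6,fy=6,interpolation=2)
cv2.imwrite('pics/s13c.png',a)"
```

```text
t 18.0 p [651.1 -95.   96.7] yaw -130.3 z [ 0. -0. -1.] F [-1.82 -0.39  5.69] T [-0.119  0.567  0.032] grip 24.8 q7 [-0.41  0.58  0.68  1.55 -0.39  1.15 -1.93] tau7 -0.007
```

View pics/s13c.png

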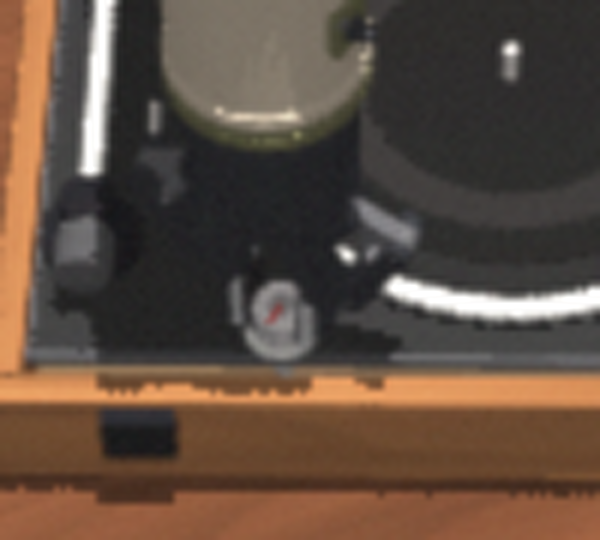

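>>> play_rows --rows '[[[0,0,1.5],[0,0,0],15],[[0,0,1.5],[0,0,0],15],[[0,0,1.5],[0,0,0],15],[[0,0,1.5],[0,0,0],15],[[0,0,1.5],[0,0,0],15],[[0,0,1],[0,0,0],15],[[0,0,0],[0,0,0],15]]'

```text
clock: 18.92
position: [0.651, -0.0949, 0.1047]
ee_rot: [-0.42, 0.908, -0.0, -0.0]
ft_force: [2.7, -4.2, -4.2]
grip_width: 0.292
```

>>> play_rows --rows '[[[0,0,0.5],[0,0,0],15],[[0,0,0],[0,0,0],15]]'

```text
clock: 19.18
position: [0.6509, -0.0949, 0.1051]
ee_rot: [-0.42, 0.908, -0.0, -0.0]
ft_force: [2.2, -3.9, -5.5]
grip_width: 0.29
```

>>> play_rows --rows '[[[0,0,0.5],[0,0,0],15],[[0,0,0],[0,0,0],15]]'

```text
clock: 19.42
position: [0.651, -0.0949, 0.1056]
ee_rot: [-0.42, 0.908, -0.0, -0.0]
ft_force: [1.9, -4.1, -5.7]
grip_width: 0.29
```

>>> play_rows --rows '[[[0,0,0.5],[0,0,0],15],[[0,0,0],[0,0,0],15]]'

```text
clock: 19.68
position: [0.6509, -0.0948, 0.1061]
ee_rot: [-0.42, 0.908, -0.0, -0.0]
ft_force: [3.0, -4.6, -4.9]
grip_width: 0.289
```

>>> play_rows --rows '[[[0,0,0.5],[0,0,0],15],[[0,0,0],[0,0,0],15]]'

```text
clock: 19.92
position: [0.651, -0.0948, 0.1066]
ee_rot: [-0.42, 0.908, -0.0, -0.0]
ft_force: [4.1, -4.9, -5.5]
grip_width: 0.292
```

>>> play_rows --rows '[[[0,0,0.5],[0,0,0],15],[[0,0,0],[0,0,0],15]]'

```text
clock: 20.18
position: [0.651, -0.0948, 0.1071]
ee_rot: [-0.42, 0.908, -0.0, -0.0]
ft_force: [3.2, -4.4, -5.3]
grip_width: 0.289
```

>>> play_rows --rows '[[[0.2,-0.4,0.5],[0,0,0],15],[[0,0,0],[0,0,0],15]]'

```text
clock: 20.42
position: [0.651, -0.0949, 0.1074]
ee_rot: [-0.42, 0.907, 0.0, -0.0]
ft_force: [2.6, -4.0, -5.7]
grip_width: 0.289
```

>>> play_rows --rows '[[[0,0,0.4],[0,0,0],15],[[0,0,0],[0,0,0],15]]'

```text
clock: 20.68
position: [0.6509, -0.0949, 0.1075]
ee_rot: [-0.42, 0.907, 0.0, -0.0]
ft_force: [3.2, -4.1, -10.2]
grip_width: 0.289
```

>>> play_rows --rows '[[[0.2,-0.3,-0.7],[0,0,0],15],[[0,0,0],[0,0,5],15],[[0,0,0],[0,0,5],15],[[0,0,0],[0,0,5],15],[[0,0,0],[0,0,5],15]]'

```text
clock: 21.3
position: [0.651, -0.0949, 0.1074]
ee_rot: [-0.573, 0.82, 0.001, -0.0]
ft_force: [0.5, -1.7, -6.5]
grip_width: 0.29
```

```bash
python3 -c "
from h import *
st()"
```

```text
t 21.3 p [651.  -94.9 107.4] yaw -110.1 z [-0.001  0.001 -1.   ] F [ 0.52 -1.74 -6.45] T [-0.356  0.023 -0.033] grip 24.8 q7 [-0.37  0.55  0.61  1.54 -0.34  1.16 -1.61] tau7 -1.267
```

>>> play_rows --rows '[[[0,0,0],[0,0,5],15],[[0,0,0],[0,0,5],15],[[0,0,0],[0,0,5],15],[[0,0,0],[0,0,5],15]]'

```text
clock: 21.8
position: [0.651, -0.0949, 0.1074]
ee_rot: [-0.706, 0.708, 0.001, -0.0]
ft_force: [0.2, -1.2, -5.8]
grip_width: 0.286
```

```bash
python3 -c "
from h import *
st()
s=camera('scene');a=cv2.resize(s[225:315,250:350],None,fx=6,fy=6,interpolation=2)
cv2.imwrite('pics/s14c.png',a)"
```

```text
t 21.8 p [651.  -94.9 107.4] yaw -90.1 z [-0.001  0.001 -1.   ] F [ 0.17 -1.15 -5.75] T [-0.321  0.025 -0.058] grip 24.4 q7 [-0.32  0.54  0.54  1.53 -0.29  1.15 -1.29] tau7 -1.275
```

View pics/s14c.png

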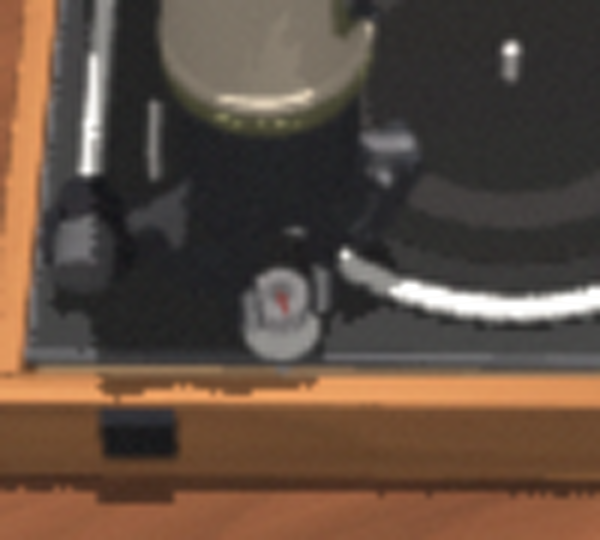

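>>> play_rows --rows '[[[0,0,0],[0,0,5],15],[[0,0,0],[0,0,5],15],[[0,0,0],[0,0,5],15],[[0,0,0],[0,0,5],15]]'

```text
clock: 22.35
position: [0.651, -0.0949, 0.1074]
ee_rot: [0.818, -0.575, -0.001, -0.0]
ft_force: [-0.5, -0.8, -4.8]
grip_width: 0.286
```

```bash
python3 -c "
from h import *
st()"
```

```text
t 22.35 p [651.  -94.9 107.4] yaw -70.2 z [-0.001  0.001 -1.   ] F [-0.53 -0.78 -4.79] T [-0.23   0.097 -0.071] grip 24.4 q7 [-0.27  0.52  0.47  1.53 -0.25  1.15 -0.97] tau7 -1.272
```

>>> play_rows --rows '[[[0,0,0],[0,0,5],15],[[0,0,0],[0,0,5],15],[[0,0,0],[0,0,5],15],[[0,0,0],[0,0,5],15]]'

```text
clock: 22.85
position: [0.651, -0.0948, 0.1074]
ee_rot: [0.905, -0.424, -0.001, -0.0]
ft_force: [-0.6, -0.2, -5.7]
grip_width: 0.288
```

```bash
python3 -c "
from h import *
st()"
```

```text
t 22.85 p [651.  -94.8 107.4] yaw -50.2 z [-0.001  0.001 -1.   ] F [-0.62 -0.16 -5.7 ] T [-0.123  0.135 -0.081] grip 24.6 q7 [-0.22  0.51  0.4   1.53 -0.21  1.14 -0.65] tau7 -1.265
```

>>> play_rows --rows '[[[0,0,0],[0,0,5],15],[[0,0,0],[0,0,5],15],[[0,0,0],[0,0,5],15],[[0,0,0],[0,0,5],15]]'

```text
clock: 23.35
position: [0.651, -0.0948, 0.1074]
ee_rot: [0.965, -0.261, -0.001, -0.0]
ft_force: [-0.8, -0.6, -3.8]
grip_width: 0.29
```

```bash
python3 -c "
from h import *
st()"
```

```text
t 23.35 p [651.  -94.8 107.4] yaw -30.2 z [-0.001  0.001 -1.   ] F [-0.84 -0.55 -3.84] T [-0.098  0.185 -0.132] grip 24.8 q7 [-0.17  0.5   0.33  1.53 -0.18  1.14 -0.33] tau7 -1.26
```

>>> play_rows --rows '[[[0,0,0],[0,0,5],15],[[0,0,0],[0,0,5],15],[[0,0,0],[0,0,5],15]]'

```text
clock: 23.72
position: [0.651, -0.0948, 0.1074]
ee_rot: [0.991, -0.133, -0.0, -0.0]
ft_force: [-1.9, -0.2, -4.9]
grip_width: 0.29
```

```bash
python3 -c "
from h import *
st()"
```

```text
t 23.73 p [651.  -94.8 107.4] yaw -15.2 z [-0.001  0.001 -1.   ] F [-1.92 -0.22 -4.89] T [-0.145  0.048 -0.106] grip 24.8 q7 [-0.13  0.5   0.28  1.52 -0.15  1.14 -0.09] tau7 -1.249
```

>>> play_rows --rows '[[[0,0,0],[0,0,5],15],[[0,0,0],[0,0,5],15]]'

```text
clock: 23.98
position: [0.651, -0.0948, 0.1074]
ee_rot: [0.999, -0.046, -0.0, -0.0]
ft_force: [-0.9, -1.0, -5.1]
grip_width: 0.288
```

```bash
python3 -c "
from h import *
st()"
```

```text
t 23.98 p [651.  -94.8 107.4] yaw -5.2 z [-0.001  0.001 -1.   ] F [-0.93 -0.97 -5.06] T [-0.101  0.218 -0.092] grip 24.6 q7 [-0.11  0.5   0.25  1.52 -0.13  1.14  0.07] tau7 -1.263
```

>>> play_rows --rows '[[[0,0,0],[0,0,4],15],[[0,0,0],[0,0,4],15]]'

```text
clock: 24.22
position: [0.651, -0.0948, 0.1074]
ee_rot: [1.0, 0.024, -0.0, -0.0]
ft_force: [-1.1, 0.4, -4.5]
grip_width: 0.287
```

```bash
python3 -c "
from h import *
st()"
```

```text
t 24.23 p [651.  -94.8 107.4] yaw 2.7 z [-0.001  0.001 -1.   ] F [-1.09  0.37 -4.5 ] T [ 0.034  0.154 -0.028] grip 24.5 q7 [-0.09  0.49  0.22  1.52 -0.12  1.14  0.2 ] tau7 -1.007
```

>>> play_rows --rows '[[[0,0,0],[0,0,4],15],[[0,0,0],[0,0,4],15]]'

```text
clock: 24.48
position: [0.651, -0.0949, 0.1074]
ee_rot: [0.996, 0.093, -0.0, -0.0]
ft_force: [-1.1, 0.4, -3.9]
grip_width: 0.289
```

```bash
python3 -c "
from h import *
st()"
```

```text
t 24.48 p [651.  -94.9 107.4] yaw 10.7 z [-0.001  0.001 -1.   ] F [-1.08  0.4  -3.91] T [ 0.018  0.174 -0.019] grip 24.7 q7 [-0.07  0.49  0.2   1.52 -0.1   1.14  0.33] tau7 -1.053
```

>>> play_rows --rows '[[[0,0,0],[0,0,4],15],[[0,0,0],[0,0,4],15]]'

```text
clock: 24.72
position: [0.651, -0.0948, 0.1074]
ee_rot: [0.987, 0.163, -0.0, -0.001]
ft_force: [-1.3, 0.3, -3.7]
grip_width: 0.285
```

```bash
python3 -c "
from h import *
st()"
```

```text
t 24.73 p [651.  -94.8 107.4] yaw 18.7 z [-0.001  0.001 -1.   ] F [-1.28  0.29 -3.72] T [ 0.005  0.228 -0.104] grip 24.3 q7 [-0.05  0.49  0.17  1.52 -0.09  1.14  0.46] tau7 -0.941
```

>>> play_rows --rows '[[[0,0,0],[0,0,4],15],[[0,0,0],[0,0,4],15]]'

```text
clock: 24.98
position: [0.651, -0.0949, 0.1074]
ee_rot: [0.973, 0.231, -0.0, -0.001]
ft_force: [-1.2, -3.1, -2.5]
grip_width: 0.289
```

```bash
python3 -c "
from h import *
st()"
```

```text
t 24.98 p [651.  -94.9 107.4] yaw 26.7 z [-0.001  0.001 -1.   ] F [-1.24 -3.07 -2.53] T [-0.549 -0.056 -0.072] grip 24.6 q7 [-0.03  0.49  0.15  1.52 -0.08  1.14  0.59] tau7 -0.905
```

>>> play_rows --rows '[[[0,0,0],[0,0,4],15],[[0,0,0],[0,0,0],15]]'

```text
clock: 25.22
position: [0.6511, -0.0953, 0.1077]
ee_rot: [0.965, 0.264, -0.0, -0.0]
ft_force: [-0.7, -1.4, -1.6]
grip_width: 0.288
```

```bash
python3 -c "
from h import *
st()
s=camera('scene');a=cv2.resize(s[225:315,250:350],None,fx=6,fy=6,interpolation=2)
cv2.imwrite('pics/s15c.png',a)"
```

```text
t 25.23 p [651.1 -95.3 107.7] yaw 30.6 z [-0.001  0.    -1.   ] F [-0.65 -1.36 -1.58] T [-0.311  0.555  0.042] grip 24.6 q7 [-0.02  0.49  0.13  1.52 -0.07  1.14  0.66] tau7 0.724
```

View pics/s15c.png

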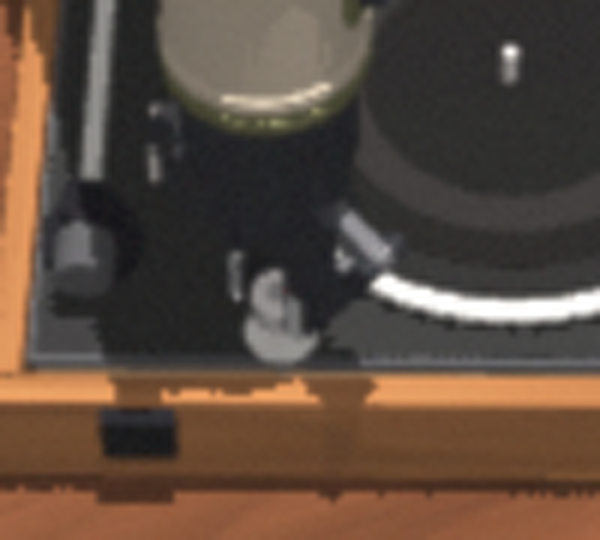

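>>> play_rows --rows '[[[0,0,0],[0,0,4],15]]'

```text
clock: 25.4
position: [0.6512, -0.0952, 0.1078]
ee_rot: [0.955, 0.297, -0.0, -0.0]
ft_force: [-4.5, 0.5, -0.1]
grip_width: 0.285
```

```bash
python3 -c "
from h import *
st()"
```

```text
t 25.4 p [651.2 -95.2 107.8] yaw 34.6 z [-0.  0. -1.] F [-4.47  0.51 -0.13] T [ 0.085  0.658 -0.306] grip 24.3 q7 [-0.01  0.49  0.12  1.52 -0.06  1.14  0.72] tau7 -1.419
```

>>> play_rows --rows '[[[0,0,0],[0,0,4],15]]'

```text
clock: 25.52
position: [0.6516, -0.096, 0.108]
ee_rot: [0.944, 0.331, 0.0, 0.0]
ft_force: [-0.5, -1.6, -0.7]
grip_width: 0.288
```

```bash
python3 -c "
from h import *
st()"
```

```text
t 25.52 p [651.6 -96.  108. ] yaw 38.6 z [ 0.001 -0.001 -1.   ] F [-0.46 -1.56 -0.68] T [-0.4    0.16  -0.236] grip 24.6 q7 [-0.    0.49  0.11  1.51 -0.06  1.14  0.79] tau7 -0.884
```

>>> play_rows --rows '[[[0,0,0],[0,0,0],42],[[0,0,0],[0,0,0],42],[[0,0,0],[0,0,0],42],[[0,0,0],[0,0,0],42]]'

```text
clock: 26.02
position: [0.6514, -0.0952, 0.1074]
ee_rot: [0.944, 0.331, 0.0, -0.0]
ft_force: [-0.1, 0.1, -0.5]
grip_width: 0.49
```

>>> play_rows --rows '[[[0,0,5],[0,0,0],42],[[0,0,12],[0,0,0],42],[[0,0,25],[0,0,0],42],[[0,0,40],[0,0,0],42],[[0,0,50],[0,0,0],42],[[-30,0,40],[0,0,0],42],[[-40,0,0],[0,0,0],42],[[-40,0,0],[0,0,0],42],[[-40,0,0],[0,0,0],42],[[0,0,0],[0,0,0],42]]'

```text
clock: 27.28
position: [0.4998, -0.0959, 0.2811]
ee_rot: [0.944, 0.331, 0.001, 0.0]
ft_force: [0.9, -0.5, 0.8]
grip_width: 0.493
```

```bash
python3 -c "
from h import *
st()
s=camera('scene');t=camera('top');cv2.imwrite('pics/s16.png',s);cv2.imwrite('pics/t16.png',t)
a=np.vstack([np.hstack([cv2.resize(i[170:230,348:408],(300,300),interpolation=2),cv2.resize(i[248:308,267:327],(300,300),interpolation=2)]) for i in (cv2.imread('pics/scene0.png'),s)])
cv2.imwrite('pics/cmp16.png',a)"
```

```text
t 27.27 p [499.8 -95.9 281.1] yaw 38.6 z [ 0.002  0.    -1.   ] F [ 0.91 -0.55  0.77] T [-0.032 -0.032  0.005] grip 42.1 q7 [-0.01  0.05  0.12  1.69 -0.01  1.4   0.78] tau7 -0.008
```

View pics/cmp16.png

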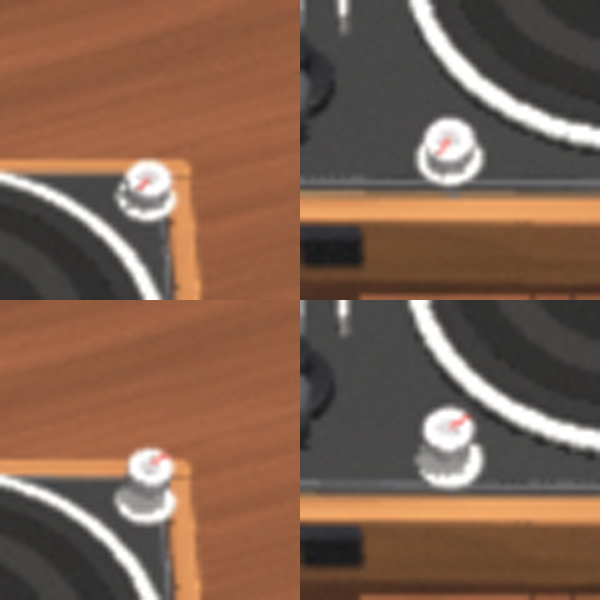

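View pics/s16.png

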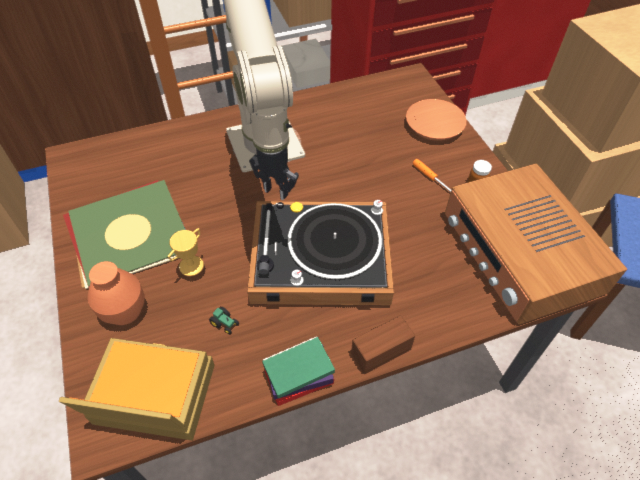

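```bash
python3 -c "
from h import *
A=cv2.imread('pics/scene0.png',0).astype(np.float32);B=cv2.imread('pics/s16.png',0).astype(np.float32);C=camera('scene');cv2.imwrite('pics/s17.png',C);C=cv2.cvtColor(C,6).astype(np.float32)
R={'front ring':(325,368,212,245),'rear ring':(315,350,255,285),'tonearm':(255,280,235,280),'trophy':(165,210,225,285),'plinth':(250,392,288,305),'front screw B-C':(365,390,195,220),'rear screw':(285,310,262,292)}
for k,(a,b,c,d) in R.items():
  f=lambda I,J:np.round(cv2.phaseCorrelate(np.ascontiguousarray(I[c:d,a:b]),np.ascontiguousarray(J[c:d,a:b]),cv2.createHanningWindow((b-a,d-c),cv2.CV_32F))[0],2)
  print(k,f(A,B),f(B,C))
S=cv2.imread('pics/scene0.png');D=cv2.imread('pics/s17.png')
cv2.imwrite('pics/arm.png',np.hstack([cv2.resize(i[195:285,245:320],None,fx=5,fy=5,interpolation=2) for i in(S,D)]))
"
```

```text
front ring [0.45 0.73] [0.5  0.06]
rear ring [0.27 0.83] [ 0.1  -0.04]
tonearm [0.69 1.38] [0.56 0.5 ]
trophy [0.55 0.04] [ 0.5  -0.05]
plinth [-0.07 -0.01] [-0.13 -0.11]
front screw B-C [1.09 0.38] [0.5 0.5]
rear screw [ 0.56 -1.8 ] [ 0.48 -0.01]
```

View pics/arm.png

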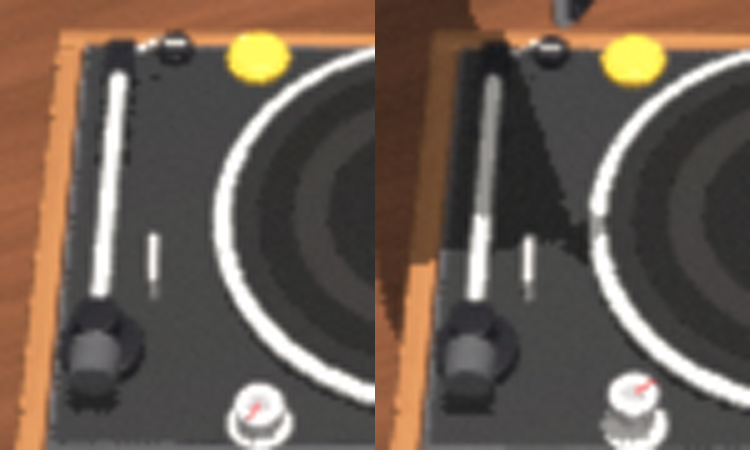

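```bash
python3 -c "
from workcell import manip
print(manip.hand_in())"
```

```text
the job is handed in; nothing more can be done
None
```

Both transit screws are locked and the job is handed in at about 27 s of the 72 s. I lifted each screw to about its hard stop, turned it anticlockwise through the catch, draw-down and seat to its end stop, and let go. The 25 N grip slipped at about 0.3 Nm, which kept the torque at finger-tight.

- **End stop:** torque jumped to 0.30–0.32 Nm at the front after about 171° and 0.31 Nm at the rear after about 160–165°. One reading at the rear, taken with the arm still, fell to about zero. I turned on, got 0.31 Nm with the grip slipping, and took that as the stop.
- **Screws after release:** both heads stayed up. The front pointer looked unchanged in later pictures. The rear was only compared across the two pictures taken just after release.
- **Deck:** in the scene picture it sits about 0.7–0.8 px lower at both screws, roughly 3 mm, so it is drawn right down on both sides. That is a shift of less than a pixel, so the height is approximate.
- **Other objects:** the tonearm and adaptor look in place. An image shift measured on the tonearm was 0.7 and 1.4 px, but the arm's shadow lay across it, so I relied on the picture there. I saw no change in the trophy, plinth or the other things on the table.

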